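# Raise the counterweighted hold-down off a glued pipe cover

### The job

The glue on the cream half pipe cover has set. Take the red grip bar of the counterweighted hold-down arm that presses on this cover, swing the arm up and back past its balance point so that it stays fully open by itself, and let go. Leave the cover lying where it is, and leave the other arm down on its wooden block.

Things in the scene. Friction and masses are not known exactly. Their poses are not given: they have to be found in the camera images.
- cover_press_grip (a point): Middle of the red bar (18 mm thick, 72 mm free, 105 mm above the table at the start) in the fork at the end of the arm that presses on the cover. x: along the arm to the hinge axis, 190 mm away, level with the bar at the start; y: along the bar, parallel to the hinge; z up at the start; axes turn with the arm. The fork is open 61 mm behind the bar; the cover below it reaches 58 mm above the table.
- cover_press_arm (a joint): Angle of that arm: about 0 with its foot on the cover, growing as the bar is swung up and back over the hinge. Below about 0.75 rad it sinks down again; beyond, the dark counterweight carries it slowly to its stop at 1.35 rad, fully open. Raising takes 1 to 3 N at the bar, which turns easily between fingers.
- half_cover_center (a point): Centre, half-way up, of the cream half pipe cover (half a pipe elbow, arch up, 112 x 113 x 47 mm), loose on the base plate (310 x 150 x 12 mm, fixed to the table) under the arm's foot. To be left where it lies.
- block_press_arm (a joint): Angle of the second arm, identical, on its own base plate beside the first (either side): about 0 with its foot on a wooden block (42 x 105 x 28 mm). To be left down.

How it is judged:
By the outcome, as a careful person would: the job done as asked, in the order asked, and still so for the second after the job is handed in, with the robot touching nothing.
It also fails if it takes over 40 s, if anything falls off the work surface, if the arm or the gripper's body presses on something with over 40 N, if the wrist force passes 120 N, or if a joint passes its speed limit or range.

### The arm

A 6-joint arm with a two-finger parallel gripper is mounted at the origin on a cart in front of the work surface, level with it; the furniture and walls round the work are solid. World frame = base frame: x ahead of the robot, y to its left, z up, the work surface at z = 0. Lengths are in m, angles in rad, forces in N, time in s.
With the tool pointing down it reaches from about 0.4 to 0.925 m from the base axis. Payload 12.5 kg.
Tool frame: the origin (TCP) lies on the centre line of the jaws, within the pads' length; the fingertips stand 22 mm ahead of it and the grasp point (between the pads) lies 3 mm ahead of it; z points along the fingers, y is the direction in which the jaws open and shut (so a half turn about z gives the same grasp; the last joint's range is limited). The gripper opens to 95 mm and grips with 3 to 60 N. Pads are 20 mm wide; open, the fingers measure 119 mm over their backs; the gripper's body (75 mm by 180 mm) begins 59 mm behind the grasp point.
Start: joints at [1.059, 0.491, 1.559, -0, 1.092, -0.106], TCP at [0.247, 0.574, 0.237] pointing down, gripper open.
Joint ranges: [-3.1, 3.1], [-0.84, 2.19], [0.05, 2.79], [-1.13, 4.28], [0.06, 2.93], [-2.69, 2.69]. Speed limits (rad/s): [2.22, 2.22, 2.79, 3.14, 3.14, 3.14].

### API

Orientations are given as a 3x3 rotation matrix whose columns are the frame's x, y, z axes.
In Python, from workcell import ctrl gives the robot as it stands.
- The arm moves only by the tool send_rows, never from a script. Its argument "increments" is a list that holds one entry, the list of rows, each a list of 7 numbers: the shift along the tool's x, y, z in mm, then the turn, a rotation vector about the tool's x, y, z in rad, then the closure, from 0 (fully open) to 1 (shut). In form: [[[tx, ty, tz, wx, wy, wz, grip], ...]]. A call has exactly 8 rows; each row shifts and turns the commanded pose from where the row before left it, along the tool's axes as they then stand; what a row does not reach is not made up. A row lasts 1/8 s, in which the tool goes at most 62.5 mm and 10.7 degrees, less where a joint would pass 70% of its speed; a pose out of reach is approached as far as the arm can. A call is refused whole if a number of a shift passes 62.5 or a number of a turn 0.188, either way. A call with a gripper value outside its range is refused whole. The fingers move at their own pace and stop on an object; "force" is the grip in N (left out, the last holds). Time passes only in rows, so rows that do not move let the fingers close, or fill a call up. It gives the time, the measured TCP pose, the force and the opening at its end, in the units of the state.
- ctrl.read_state(): the state, without advancing time (a new reading comes with each control period).
- ctrl.snapshot(name): name is "scene" or "top" or "wrist"; returns a dict with "image" (400x640x3 uint8, red, green, blue), "depth" (400x640 float32, m along the optical axis (not along the pixel's ray), 0 where there is no reading), "fx", "fy", "cx", "cy" (pixels), "world_to_cam" (4x4, takes a point from world to camera coordinates). Camera axes: x right, y up, looking along -z (the intrinsics and any distortion apply to the point x, -y, -z); pixel columns grow to the right and rows downward; lengths in m; the calibration is good to about 2 mm. A picture is of the moment at which its call begins.
- ctrl.sign_off(): hands the job in, once; it reports no verdict.
Trained networks look in the newest picture that a camera, given by its name, has taken for a name from the list of things; names that differ only in an ending like _2 or _b are one class to them, and where a whole thing is asked for, a point or a joint stands for the part that bears it (a point fixed in the world has none). Each returns a list of dicts, best first, with "p" (0 to 1); they miss things now and then, are a little off and sometimes report something else, mostly with a low value. They report only what shows in the picture. A call takes as long as a camera call.
- ctrl.find_in(query, camera): "position" ([x, y, z] in m, in world coordinates, good to about 4 mm: the middle of the surface that is visible of it).
- ctrl.tip_of(query, camera): "position" ([x, y, z] in m, in world coordinates, good to about 4 mm: a listed point, or the origin of a listed thing).
The state is a dict: "clock": time; "q": joint angles; "dq": joint speeds; "joint_torque": joint torques, N m; "tcp_pos": TCP position; "tcp_rot": TCP orientation; "contact_force": force on the tool from outside, world axes, zero at the start; "torque": the same for the moment, N m; "finger_gap": opening from 0.0 (shut) to 1.0 (fully open).
Only numpy, scipy, OpenCV 4.12 (cv2) and the standard library are available. Lean on these libraries where they do the work, as an engineer would, in place of code of your own. Each camera call takes 0.05 s, during which the arm holds its last target. There are 200 camera calls.

## Working session

There is one attempt and no reset: what is moved stays moved. The work goes in short steps, Python scripts to look and compute and a tool call to move; the robot and the scene stay as the last step left them, time stands still between calls to the robot, and variables do not carry over. Pictures are saved under pics/ and viewed, about 8 in all and at most 12, crops included, and the job is handed in when it is done.

Besides the shell and the picture viewer there is one more tool, called in YAML: its name, and indented under it one key for each argument. send_rows: Moves the arm, as the interface text tells. Its arguments: {"type":"object","properties":{"increments":{"type":"array"},"force":{"type":"number"}},"required":["increments"]}

```bash
mkdir -p pics; ls; python3 - <<'E'
from workcell import ctrl
import cv2,numpy as np
ims=[]
for c in ("scene","top"):
    s=ctrl.snapshot(c); np.savez(f"/tmp/{c}.npz",**s)
    ims.append(s["image"])
    for q in ("cover_press_grip","half_cover_center","block_press_arm","cover_press_arm"):
        for f in (ctrl.tip_of,ctrl.find_in):
            try: print(c,q,f.__name__,[(np.round(d["position"],3),round(d["p"],2)) for d in f(q,c)][:4])
            except Exception as e: print(c,q,e)
cv2.imwrite("pics/a.png",cv2.resize(np.vstack(ims),None,fx=.74,fy=.74)[:,:,::-1])
st=ctrl.read_state();print(st["clock"],st["tcp_pos"],st["tcp_rot"])
E
```

```text
pics
scene cover_press_grip call [(array([ 0.509, -0.237,  0.107]), 0.86), (array([ 0.591, -0.267,  0.036]), 0.28)]
scene cover_press_grip call [(array([ 0.603, -0.269,  0.113]), 0.55)]
scene half_cover_center call [(array([ 0.596, -0.264,  0.038]), 0.81)]
scene half_cover_center call [(array([ 0.573, -0.23 ,  0.045]), 0.78)]
scene block_press_arm it knows: cover_press_grip, half_cover_center
scene block_press_arm call [(array([0.566, 0.091, 0.116]), 0.71)]
scene cover_press_arm it knows: cover_press_grip, half_cover_center
scene cover_press_arm call []
top cover_press_grip call [(array([ 0.504, -0.238,  0.105]), 0.75)]
top cover_press_grip call [(array([ 0.607, -0.277,  0.112]), 0.79)]
top half_cover_center call [(array([ 0.596, -0.268,  0.036]), 0.8)]
top half_cover_center call [(array([ 0.568, -0.255,  0.048]), 0.72)]
top block_press_arm it knows: cover_press_grip, half_cover_center
top block_press_arm call [(array([0.582, 0.088, 0.112]), 0.65)]
top cover_press_arm it knows: cover_press_grip, half_cover_center
top cover_press_arm call [(array([ 0.606, -0.274,  0.11 ]), 0.8)]
0.7 [0.24669218 0.57428033 0.23669765] [[-9.18785311e-01  3.94757583e-01  5.04067082e-05]
 [ 3.94757587e-01  9.18785302e-01  1.29105299e-04]
 [ 4.65235339e-06  1.38518483e-04 -9.99999990e-01]]
```

View pics/a.png

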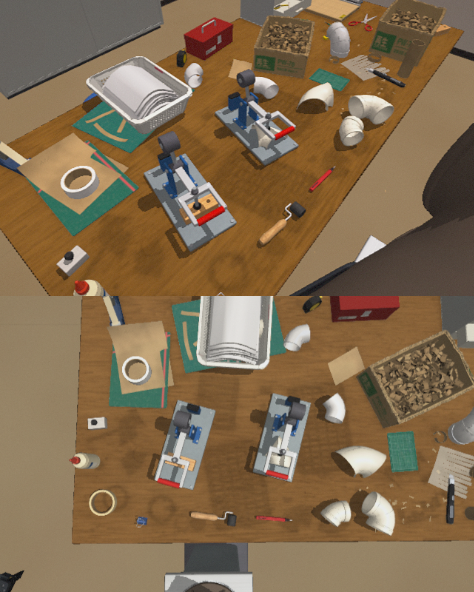

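The cover press is the right-hand one in the top view (bar near (250,476) of the stacked image); the block press is at left. Next I'll measure the red bar's axis and view it closer.

```bash
cat > h.py <<'E'
import numpy as np
def cloud(s):
    d=s["depth"]; v,u=np.mgrid[:d.shape[0],:d.shape[1]]
    P=np.stack([(u-s["cx"])/s["fx"]*d,-(v-s["cy"])/s["fy"]*d,-d,np.ones_like(d)],-1)
    W=P@np.linalg.inv(s["world_to_cam"]).T
    W[d==0]=np.nan
    return W[...,:3]
def red(s,c,r=.1):
    W=cloud(s); I=s["image"].astype(int)
    m=(I[...,0]>120)&(I[...,1]<60)&(I[...,2]<60)&(np.linalg.norm(W-c,axis=-1)<r)
    return W[m],m
E
python3 - <<'E'
import numpy as np,cv2
from h import *
for c in("scene","top"):
    s=dict(np.load(f"/tmp/{c}.npz")); p,m=red(s,np.array([.507,-.238,.105]))
    p=p[p[:,2]>.08]
    u,sv,v=np.linalg.svd(p-p.mean(0)); t=(p-p.mean(0))@v[0]
    print(c,len(p),p.mean(0),v[0],np.ptp(t), p.min(0),p.max(0), "mid",p.mean(0)+v[0]*(t.max()+t.min())/2)
    W=cloud(s)
    # counterweight/high points near arm
    k=(W[...,2]>.16)&(abs(W[...,0]-.68)<.12)&(abs(W[...,1]+.28)<.1)
    print("high",k.sum(),W[k].mean(0),W[k].max(0),W[k].min(0))
    ys,xs=np.where(m); cy,cx=int(ys.mean()),int(xs.mean())
    im=s["image"][max(cy-110,0):cy+40,max(cx-75,0):cx+100]
    cv2.imwrite(f"/tmp/{c}c.png",cv2.resize(im,(525,450),interpolation=cv2.INTER_CUBIC)[:,:,::-1])
cv2.imwrite("pics/b.png",cv2.resize(np.hstack([cv2.imread("/tmp/scenec.png"),cv2.imread("/tmp/topc.png")]),(800,343)))
E
```

```text
scene 172 [ 0.50508407 -0.2360739   0.11121945] [ 0.25631529  0.96658701 -0.003467  ] 0.07362485262800028 [ 0.49028426 -0.2727778   0.1041402 ] [ 0.52169418 -0.20129453  0.11619163] mid [ 0.50466694 -0.23764693  0.11122509]
high 490 [ 0.70140777 -0.2831827   0.1969691 ] [ 0.73846472 -0.2634475   0.21611791] [ 0.67930021 -0.31415507  0.16033035]
top 151 [ 0.5091722  -0.23516909  0.11077491] [-0.22525575 -0.9742237  -0.01216679] 0.07258079529382067 [ 0.49420329 -0.27258922  0.10256709] [ 0.52182957 -0.1993763   0.11675552] mid [ 0.50898778 -0.23596671  0.11076495]
high 470 [ 0.7063236  -0.2869727   0.20474998] [ 0.73761744 -0.26367138  0.21561067] [ 0.67969814 -0.3153565   0.17120807]
```

View pics/b.png

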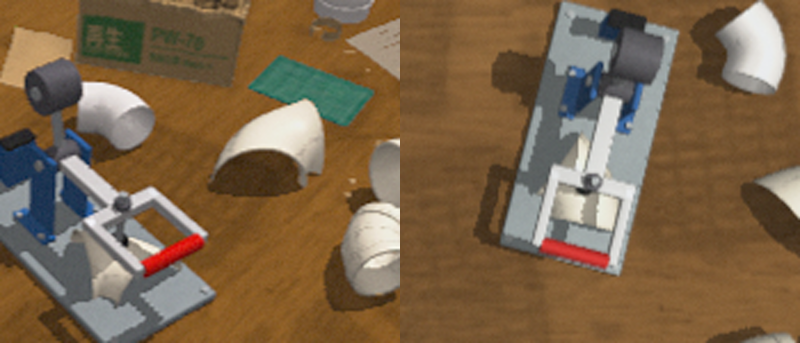

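The views show the red bar with its middle at about (0.507, -0.237, 0.105), which matches the 105 mm height and 72 mm length given. It runs along (0.24, 0.97), so the hinge lies towards (0.97, -0.24). I'll turn the tool so the jaws open along the arm, then travel there.

send_rows:
  increments:
    - [[0,0,-3,0,0,0.176,0.4],[0,0,-3,0,0,0.176,0.4],[0,0,-3,0,0,0.176,0.4],[0,0,-3,0,0,0.176,0.4],[0,0,-3,0,0,0.176,0.4],[0,0,-3,0,0,0.176,0.4],[0,0,-3,0,0,0.176,0.4],[0,0,-3,0,0,0.176,0.4]]
  force: 20

```text
clock: 1.7
tcp_pos: [0.2467, 0.5743, 0.2608]
tcp_rot: [[0.246, 0.969, 0.0], [0.969, -0.246, 0.0], [0.0, 0.0, -1.0]]
contact_force: [-0.4, 0.2, -1.0]
finger_gap: 0.602
```

send_rows:
  increments:
    - [[-45,28,0,0,0,0,0.4],[-45,28,0,0,0,0,0.4],[-45,28,0,0,0,0,0.4],[-45,28,0,0,0,0,0.4],[-45,28,0,0,0,0,0.4],[-45,28,0,0,0,0,0.4],[-45,28,0,0,0,0,0.4],[-45,28,0,0,0,0,0.4]]

```text
clock: 2.7
tcp_pos: [0.3778, 0.1694, 0.2609]
tcp_rot: [[0.24, 0.971, 0.001], [0.971, -0.24, 0.0], [0.001, 0.001, -1.0]]
contact_force: [1.0, 0.3, 0.1]
finger_gap: 0.596
```

send_rows:
  increments:
    - [[-45,28,0,0,0,0,0.4],[-45,28,0,0,0,0,0.4],[-45,28,0,0,0,0,0.4],[-45,28,0,0,0,0,0.4],[-45,28,0,0,0,0,0.4],[-45,28,0,0,0,0,0.4],[-45,28,0,0,0,0,0.4],[-4,0,0,0,0,0,0.4]]

```text
clock: 3.7
tcp_pos: [0.4915, -0.1886, 0.2602]
tcp_rot: [[0.244, 0.97, 0.0], [0.97, -0.244, -0.0], [-0.0, 0.0, -1.0]]
contact_force: [-0.1, 0.1, -0.3]
finger_gap: 0.604
```

```bash
python3 - <<'E'
import numpy as np,cv2
from h import *
from workcell import ctrl
st=ctrl.read_state();R=np.array(st["tcp_rot"]);t=np.array(st["tcp_pos"])
s=ctrl.snapshot("wrist"); cv2.imwrite("pics/c.png",s["image"][:,:,::-1])
p,m=red(s,np.array([.507,-.237,.105])); p=p[p[:,2]>.08]
if len(p):
    u,sv,v=np.linalg.svd(p-p.mean(0),full_matrices=False); w=(p-p.mean(0))@v[0]
    mid=p.mean(0)+v[0]*(w.max()+w.min())/2
    print(len(p),mid,v[0],np.ptp(w),p[:,2].max()); 
    print("tool mm",R.T@(mid-t)*1e3, "yaw",R.T@v[0])
for q in("cover_press_grip","half_cover_center"):print([(np.round(d["position"],4),d["p"],R.T@(np.array(d["position"])-t)*1e3) for d in ctrl.tip_of(q,"wrist")][:2])
E
```

```text
424 [ 0.5065611  -0.23623831  0.11014773] [-0.24051755 -0.97061359  0.00778209] 0.07460285946140705 0.11331058119582588
tool mm [-42.49502375  26.14095912 150.02459999] yaw [-0.99996606  0.00306723 -0.00764724]
[(array([ 0.509 , -0.2341,  0.1083]), 0.72, array([-39.82695515,  27.98556529, 151.87217596]))]
[(array([ 0.5934, -0.2692,  0.0356]), 0.59, array([-53.30928183, 118.38407438, 224.58391106]))]
```

View pics/c.png

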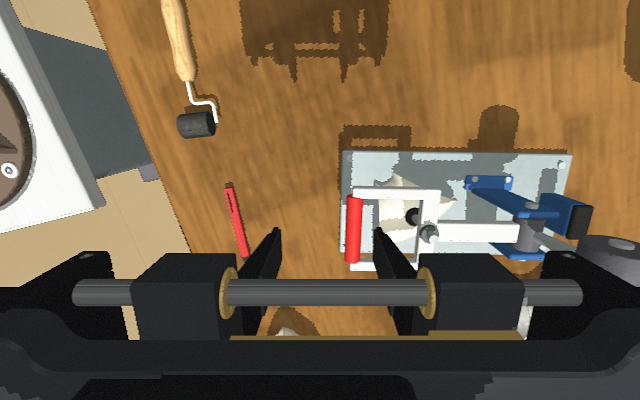

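The wrist view shows the bar at px (353,230) between the finger planes, and its axis is aligned to the tool x to 0.3°. It still needs (-41, +26, +152) mm. Nothing over the arm there is above 0.16 m, so I'll descend.

send_rows:
  increments:
    - [[-21,13,0,0,0,0,0.4],[-20.5,13,0,0,0,0,0.4],[0,0,30,0,0,0,0.4],[0,0,35,0,0,0,0.4],[0,0,35,0,0,0,0.4],[0,0,30,0,0,0,0.4],[0,0,22,0,0,0,0.4],[0,0,0,0,0,0,0.4]]

```text
clock: 4.85
tcp_pos: [0.5061, -0.2323, 0.1076]
tcp_rot: [[0.24, 0.971, -0.002], [0.971, -0.24, 0.001], [0.001, -0.002, -1.0]]
contact_force: [-0.1, 0.3, 0.7]
finger_gap: 0.598
```

send_rows:
  increments:
    - [[0,0,0,0,0,0,0.6],[0,0,0,0,0,0,0.7],[0,0,0,0,0,0,0.8],[0,0,0,0,0,0,0.9],[0,0,0,0,0,0,1],[0,0,0,0,0,0,1],[0,0,0,0,0,0,1],[0,0,0,0,0,0,1]]
  force: 15

```text
clock: 5.85
tcp_pos: [0.5098, -0.2334, 0.1099]
tcp_rot: [[0.241, 0.97, 0.009], [0.971, -0.241, -0.004], [-0.001, 0.009, -1.0]]
contact_force: [17.4, -0.3, -1.4]
finger_gap: 0.182
```

The bar is gripped: the gap is about 17 mm. The 17 N side load shows the bar lies about 4 mm further along +y, so I'll take that up and start the arc.

send_rows:
  increments:
    - [[0,4,0,0,0,0,1],[0,0.6,-15.2,0,0,0,1],[0,1.8,-15.1,0,0,0,1],[0,3,-14.9,0,0,0,1],[0,4.2,-14.6,0,0,0,1],[0,5.3,-14.2,0,0,0,1],[0,6.5,-13.8,0,0,0,1],[0,7.5,-13.2,0,0,0,1]]

```text
clock: 6.85
tcp_pos: [0.5361, -0.2402, 0.211]
tcp_rot: [[0.24, 0.971, -0.005], [0.971, -0.24, 0.001], [-0.001, -0.005, -1.0]]
contact_force: [-13.9, -3.1, 5.6]
finger_gap: 0.185
```

send_rows:
  increments:
    - [[0,7,-12.5,0,0,0,1],[0,8.5,-11.8,0,0,0,1],[0,10.5,-11,0,0,0,1],[0,11.3,-10.1,0,0,0,1],[0,12.1,-9.2,0,0,0,1],[0,12.8,-8.2,0,0,0,1],[0,13.4,-7.2,0,0,0,1],[0,0,0,0,0,0,1]]

```text
clock: 7.85
tcp_pos: [0.612, -0.2593, 0.2824]
tcp_rot: [[0.241, 0.971, 0.002], [0.971, -0.241, -0.002], [-0.002, 0.003, -1.0]]
contact_force: [-4.8, -4.0, 9.2]
finger_gap: 0.185
```

```bash
python3 - <<'E'
import cv2
from workcell import ctrl
st=ctrl.read_state();print(st["tcp_pos"],st["contact_force"],st["finger_gap"])
im=ctrl.snapshot("scene")["image"]; cv2.imwrite("pics/d.png",im[:,:,::-1])
E
```

```text
[ 0.61197876 -0.25925671  0.28243533] [-4.77241128 -3.9825637   9.2277588 ] 0.18488137579770067
```

View pics/d.png

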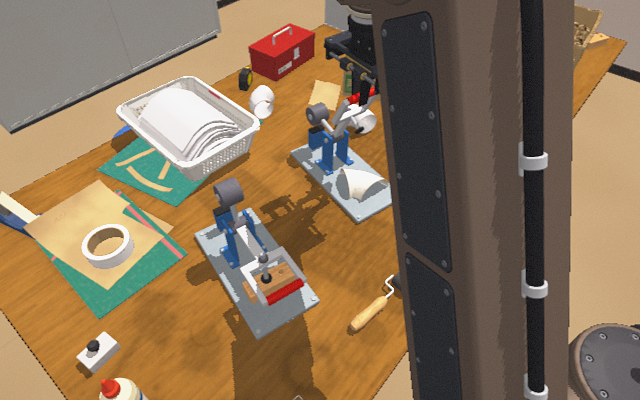

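The arm is up (bar at px (360,97)), the cover is still in place, and the block arm is down. I'll carry on to about 1.28 rad, then release and rise.

send_rows:
  increments:
    - [[0,7,-3.3,0,0,0,1],[0,7,-2.8,0,0,0,1],[0,7,-2.5,0,0,0,1],[0,7,-2.2,0,0,0,1],[0,0,0,0,0,0,1],[0,0,0,0,0,0,0.8],[0,0,0,0,0,0,0.6],[0,0,0,0,0,0,0.4]]

```text
clock: 8.9
tcp_pos: [0.6388, -0.2649, 0.2907]
tcp_rot: [[0.24, 0.971, 0.0], [0.971, -0.24, 0.0], [0.0, 0.0, -1.0]]
contact_force: [0.8, 0.5, 1.0]
finger_gap: 0.355
```

send_rows:
  increments:
    - [[0,0,0,0,0,0,0.4],[0,0,0,0,0,0,0.4],[0,0,-5,0,0,0,0.4],[0,0,-10,0,0,0,0.4],[0,0,-20,0,0,0,0.4],[0,0,-30,0,0,0,0.4],[0,0,-30,0,0,0,0.4],[0,0,-30,0,0,0,0.4]]

```text
clock: 9.9
tcp_pos: [0.6385, -0.2652, 0.4173]
tcp_rot: [[0.241, 0.971, 0.001], [0.971, -0.241, -0.0], [-0.0, 0.001, -1.0]]
contact_force: [-0.1, -0.9, 0.1]
finger_gap: 0.604
```

send_rows:
  increments:
    - [[0,-45,0,0,0,0,0.4],[0,-45,0,0,0,0,0.4],[0,-45,0,0,0,0,0.4],[0,-20,0,0,0,0,0.4],[0,0,0,0,0,0,0.4],[0,0,0,0,0,0,0.4],[0,0,0,0,0,0,0.4],[0,0,0,0,0,0,0.4]]

```text
clock: 10.9
tcp_pos: [0.4887, -0.228, 0.415]
tcp_rot: [[0.24, 0.971, -0.001], [0.971, -0.24, 0.001], [0.0, -0.001, -1.0]]
contact_force: [-0.1, 0.8, -0.2]
finger_gap: 0.599
```

```bash
python3 - <<'E'
import cv2,numpy as np
from h import *
from workcell import ctrl
st=ctrl.read_state();print(st["tcp_pos"],st["contact_force"],st["finger_gap"],st["clock"])
for c in ("top","scene","wrist"):
    s=ctrl.snapshot(c)
    p,m=red(s,np.array([.65,-.272,.29]),.07)
    if len(p): print(c,"bar",len(p),p.mean(0))
    for q in("half_cover_center","cover_press_grip"):print(c,q,[(np.round(d["position"],3),round(d["p"],2)) for d in ctrl.tip_of(q,c)][:2])
    cv2.imwrite(f"/tmp/{c}e.png",s["image"][:,:,::-1])
ims=[cv2.imread(f"/tmp/{c}e.png") for c in("top","scene","wrist")]
cv2.imwrite("pics/e.png",np.vstack([cv2.resize(np.hstack(ims[:2]),(800,250)),cv2.resize(np.hstack([ims[2],ims[2]*0]),(800,250))]))
E
```

```text
[ 0.48874661 -0.22803322  0.41497744] [-0.12193315  0.75641949 -0.23635476] 0.5985362055762002 10.9
top bar 207 [ 0.65151    -0.27173144  0.29590415]
top half_cover_center [(array([ 0.596, -0.27 ,  0.037]), 0.69)]
top cover_press_grip [(array([ 0.65 , -0.28 ,  0.294]), 0.94)]
scene bar 219 [ 0.64684131 -0.27333831  0.29506032]
scene half_cover_center [(array([ 0.596, -0.264,  0.036]), 0.84)]
scene cover_press_grip [(array([ 0.651, -0.275,  0.291]), 0.96)]
wrist bar 1083 [ 0.64822315 -0.27222396  0.2963136 ]
wrist half_cover_center [(array([ 0.595, -0.268,  0.032]), 0.86)]
wrist cover_press_grip [(array([ 0.654, -0.275,  0.292]), 0.96)]
```

View pics/e.png

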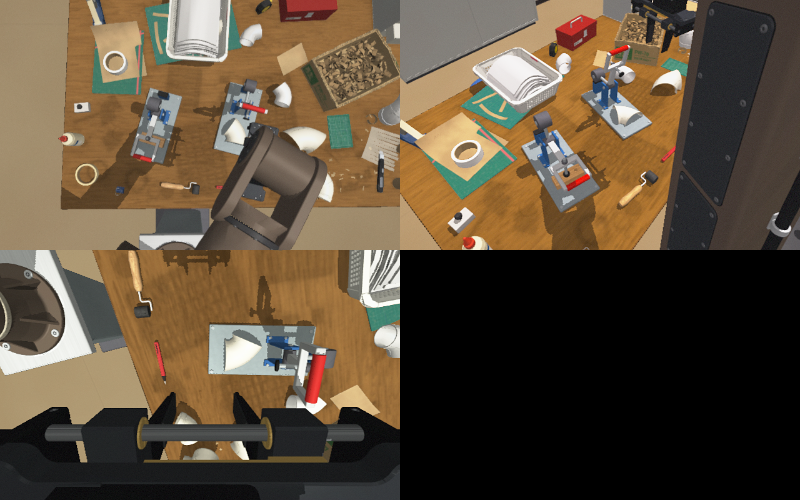

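The arm stands fully open (bar at z≈0.291, about 0.147 m back, so roughly 1.34 rad). The cover hasn't moved, the block arm is down, and the gripper is clear.

```bash
python3 -c "
from workcell import ctrl
print(ctrl.sign_off())"
```

```text
the job is handed in; nothing more can be done
None
```

I gripped the red bar of the cover press and swung the arm up along its arc to about 1.28 rad. I then let go, backed the gripper clear, and handed the job in at about 11 s on the robot's clock.

- **Cover press arm:** all three cameras put the bar at about (0.650, -0.275, 0.292), which is about 1.34 rad. That is at its stop, and it got there by itself after release.
- **Cover:** its measured centre, (0.596, -0.268, 0.035), matches the start to within the few-mm measurement accuracy.
- **Block press arm:** it is still down on its block; I checked this by eye only.
- **Robot:** the contact force is back to about 0. The highest reading at the end of a move was 17 N sideways, when the jaws closed on a bar 4 mm off centre; I corrected that before lifting.

No check failed or disagreed beyond that offset.

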